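# Start the UV lamp on a tray of pendants

## Robot

A 7-joint arm with a two-finger parallel gripper is mounted at the origin on the work surface. World frame = base frame: x ahead of the robot, y to its left, z up, the work surface at z = 0. Lengths are in m, angles in rad, forces in N, time in s.
With the tool pointing down it reaches from about 0.425 to 0.875 m from the base axis. Payload 8.4 kg.
Tool frame: the origin (TCP) lies midway between the tips of the shut fingers; the grasp point (between the pads) lies 19 mm behind it; z points along the fingers, y is the direction in which the jaws open and shut (so a half turn about z gives the same grasp; the last joint's range is limited). The gripper opens to 85 mm and grips with 20 to 120 N. Pads are 22 mm wide; open, the fingers measure 114 mm over their backs; the gripper's body (76 mm by 85 mm) begins 54 mm behind the grasp point. The pads swing forward as they close: fully open they stand 13 mm farther back than shut.
Start: joints at [1.052, 0.333, 0.04, 1.465, -0.013, 1.343, -0.059], TCP at [0.265, -0.594, 0.231] pointing down, gripper open.
Joint ranges: [-2.58, 2.58], [-0.38, 2.09], [-1.3, 1.39], [0.25, 2.4], [-1.5, 4.64], [0.08, 2.09], [-2.65, 2.65]. Speed limits (rad/s): [2.22, 2.22, 2.79, 2.79, 3.14, 3.14, 3.14].

## Interface

Orientations are given as a unit quaternion [x, y, z, w].
In Python, from plant import bot gives the robot as it stands.
- The arm moves only by the shell command python3 -m crank 'ROWS'. ROWS is JSON, a list of rows, each a list of 3 entries, a list of its own where there are three numbers: the shift along the tool's x, y, z in m, then the turn, a rotation vector about the tool's x, y, z in units of 8 degrees (1.0 is 8 degrees), then the opening, from -1 (shut) to 1 (fully open). A call has exactly 8 rows; each row is the pose to reach, as a shift and turn from the pose commanded when the call began, along the tool's axes at that moment; what a row does not reach only later rows make up. A row lasts 1/10 s, in which the tool goes at most 50 mm and 8.59 degrees, less where a joint would pass 70% of its speed; a pose out of reach is approached as far as the arm can. A call with a gripper value outside its range is refused whole. The fingers move at their own pace and stop on an object; the grip force is fixed at half the most. Time passes only in rows, so rows that repeat a pose let the fingers close, or fill a call up. It gives the time, the measured TCP pose, the force and the opening at its end, in the units of the state.
- bot.read_state(): the state, without advancing time (a new reading comes with each control period).
- bot.get_image(name): name is "side" or "top"; returns the picture (420x560x3 uint8, red, green, blue); there is no depth.
- bot.camera_info(name): a dict with "K" (3x3 intrinsics, pixels), "rvec" (rotation vector, rad) and "tvec" (3), from world to camera coordinates, as OpenCV has them. Camera axes: x right, y down, z forward; pixel columns grow to the right and rows downward; lengths in m; the calibration is good to about 2 mm. A picture is of the moment at which its call begins. camera_info takes no time and is no camera call.
- bot.hand_in(): hands the job in, once; it reports no verdict.
The state is a dict: "t": time; "joint_positions": joint angles; "joint_velocities": joint speeds; "joint_torque": joint torques, N m; "ee_pos": TCP position; "orientation": TCP orientation; "force": force on the tool from outside, world axes, zero at the start; "wrist_torque": the same for the moment, N m; "grip_width": finger opening in m.
Only numpy, scipy, OpenCV 4.12 (cv2) and the standard library are available. Lean on these libraries where they do the work, as an engineer would, in place of code of your own. Each camera call takes 0.05 s, during which the arm holds its last target.

## Task

Start the UV lamp on the freshly glued pendants: push its tray fully home, then switch it on by pressing the raised half of the rocker right down, then start the medium cure by pressing the middle one of the three round keys fully down and letting it come up again. Press neither of the other two keys, do not shove or lift the lamp, and leave the jar, bead box, pliers and carton where they are.

Things in the scene. Friction and masses are not known exactly. Their poses are not given: they have to be found in the camera images.
- lamp: UV curing lamp, a low white box 200 mm deep (x), 240 wide (y), 85 high, loose on rubber feet, about 3.2 kg. Origin: centre of the underside, on the table. x runs from its front (tray side, towards the robot, at x = -100 mm) to its rear, z up. Controls on the flat top, in a row at x = -50 mm: rocker at y = +75; like round keys at y = +20 (short, 1 pip), -30 (medium, 2 pips), -80 (long, 3 pips).
- tray (a joint): slide of the tray out of the lamp's front, in m: 0 is fully home, up to 0.075 out; it starts 0.03 to 0.06 out, stays where it is left and takes about 1.5 N to slide. Home counts within 3 mm.
- tray_pull (a point): Middle of the straight bar of the tray's steel bow handle: round, 10 mm thick, 80 mm long, level, across the tray, 34 mm above the table. It moves with the tray and lies 28 mm plus the slide value in front of the lamp's front face. The grey tray front is 172 mm wide, 12 to 56 mm above the table; the tray goes in along the lamp's +x.
- rocker (a joint): angle of the white rocker switch in rad: 0 is off (rear half raised), 0.40 is on (rear half down and level); it stays where it is left and needs about 2.5 N at its raised end. On counts from 0.30.
- rocker_raised (a point): Point on top of the rocker's rear, raised half, 13 mm behind its pivot. The rocker is 22 mm wide, 2 x 17 mm long along the lamp's x, in a bezel 44 x 30 mm, 87 mm high. Off, this point is 94 mm above the table, the rear tip 95.5. Press it straight down until level, 89 mm (the pivot's height); the front half rises.
- key_medium (a joint): travel of the middle round key in m: 0 up, 0.005 fully down; a spring returns it (2 N to start, 4 N fully down). Pressed counts from 0.0035.
- key_medium_top (a point): centre of the top of the middle round key (medium cure), a white cap of 20 mm diameter, its top 93 mm above the table (8 mm above the panel). Its neighbours stand 50 mm to either side.
- key_short (a joint): travel of the round key next to the rocker (short cure); not to be pressed. Sprung like the middle one.
- key_long (a joint): travel of the round key farthest from the rocker (long cure); not to be pressed. Sprung like the middle one.
- bead_jar: clear jar of beads with a metal screw lid, 54 mm diameter, 67 mm high, 0.11 kg, standing close beside the lamp; origin at the centre of its underside. To be left alone.
- bead_box: flat clear bead box, 66 x 52 x 29 mm, 0.09 kg, lying close beside the lamp; origin at the centre of its underside. To be left alone.
- pliers: small pliers with blue grips, 142 x 53 x 11 mm, lying on a 3 mm grey mat (240 x 220 mm) left of the lamp; origin under the pivot. To be left alone.
- carton: open cardboard box of bagged findings, 110 x 170 x 80 mm, flaps folded out 20 to 30 mm on each side, right of the lamp; origin at the centre of its underside. To be left alone.

How it is judged:
By the outcome, as a careful person would: the job done as asked, in the order asked, and still so for the second after the job is handed in, with the robot touching nothing.
It also fails if it takes over 42 s, if anything falls off the work surface, if the arm or the gripper's body presses on something with over 40 N, if the wrist force passes 120 N, or if a joint passes its speed limit or range.

## Working session

There is one attempt and no reset: what is moved stays moved. The work goes in short steps, Python scripts to look and compute and a shell command to move; the robot and the scene stay as the last step left them, time stands still between calls to the robot, and variables do not carry over. Pictures are saved under pics/ and viewed, and the job is handed in when it is done.

```bash
ls; mkdir -p pics; python3 - <<'E'
from plant import bot
import cv2
for n in("side","top"):
    cv2.imwrite(f"pics/{n}0.png",bot.get_image(n)[:,:,::-1]); print(bot.camera_info(n))
s=bot.read_state();print(s)
E
```

```text
pics
{'K': array([[393.48787084,   0.        , 276.04584646],
       [  0.        , 393.48787084, 202.5351532 ],
       [  0.        ,   0.        ,   1.        ]]), 'rvec': array([ 2.06685665, -0.15661142,  0.08610867]), 'tvec': array([-0.61463017,  0.12707262,  0.96942878])}
{'K': array([[437.20999009,   0.        , 280.59826272],
       [  0.        , 437.20999009, 207.00387834],
       [  0.        ,   0.        ,   1.        ]]), 'rvec': array([ 2.11328717, -2.16979749,  0.18610442]), 'tvec': array([-0.00312151,  0.61733716,  1.18003255])}
{'t': 0.1, 'joint_positions': array([ 1.05180612,  0.33382661,  0.03990144,  1.46615149, -0.01339538,
        1.34330314, -0.05853901]), 'joint_velocities': array([ 1.79261009e-03, -2.44827711e-03, -2.42176387e-05, -1.63254675e-03,
       -8.42017157e-04,  3.60457599e-05, -9.24643599e-04]), 'joint_torque': array([ 4.41606593e-03, -6.60017753e+01,  1.37057316e+00, -4.06470358e+01,
        1.70999084e-02,  8.95444216e-03, -2.58838259e-05]), 'ee_pos': array([ 0.26471811, -0.5932173 ,  0.23053475]), 'orientation': array([ 9.78060836e-01,  2.08318256e-01, -2.00689237e-04, -6.82336086e-04]), 'force': array([-0.41705197, -0.01508609,  0.91229089]), 'wrist_torque': array([-0.06377066,  0.03512519,  0.0311421 ]), 'grip_width': 0.0854315252456835}
```

View pics/top0.png

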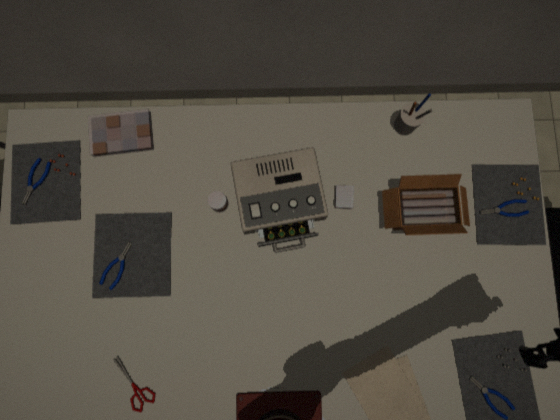

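View pics/side0.png

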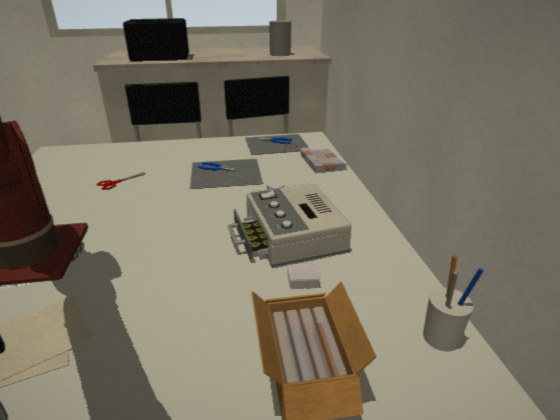

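The top view shows the lamp at about (280,190), with the rocker at (255,210), keys at (275,207), (293,204) and (311,200), and the handle at (289,247). The jar is at (218,201), the bead box at (344,196) and the carton at (430,205). I'll enlarge both views and measure.

```bash
cat > h.py <<'E'
import numpy as np,cv2
from plant import bot
def ray(n,u,v,z):
    c=bot.camera_info(n);R,_=cv2.Rodrigues(np.array(c["rvec"]));C=-R.T@c["tvec"]
    d=R.T@np.linalg.inv(c["K"])@np.array([u,v,1.]);return C+d*(z-C[2])/d[2]
def proj(n,P):
    c=bot.camera_info(n);return cv2.projectPoints(np.array(P,float).reshape(-1,3),c["rvec"],c["tvec"],c["K"],None)[0].reshape(-1,2)
E
python3 - <<'E'
import cv2
a=cv2.imread("pics/top0.png")[140:260,200:360]
a=cv2.convertScaleAbs(a,alpha=1.3)
cv2.imwrite("pics/top0z.png",cv2.resize(a,None,fx=5,fy=5,interpolation=cv2.INTER_CUBIC))
a=cv2.imread("pics/side0.png")[170:290,220:380]
cv2.imwrite("pics/side0z.png",cv2.resize(a,None,fx=5,fy=5,interpolation=cv2.INTER_CUBIC))
E
```

```text
(no output)
```

View pics/top0z.png

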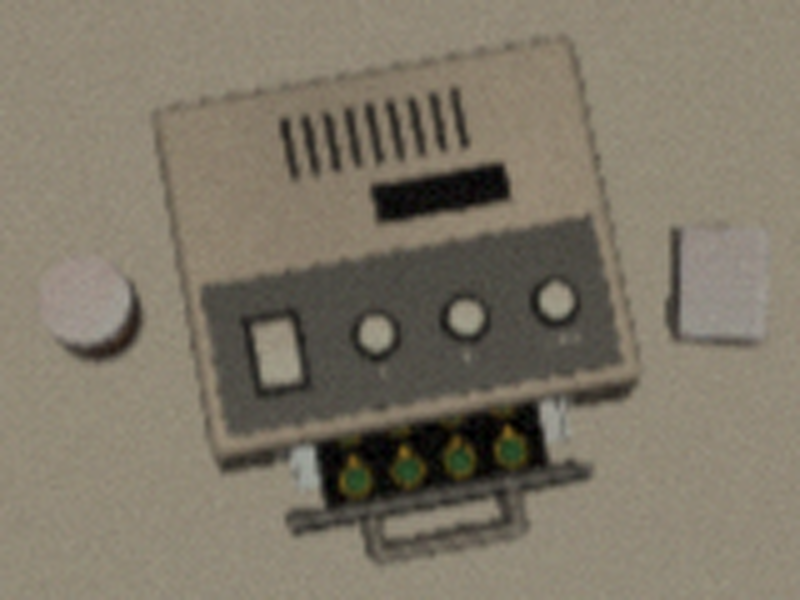

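View pics/side0z.png

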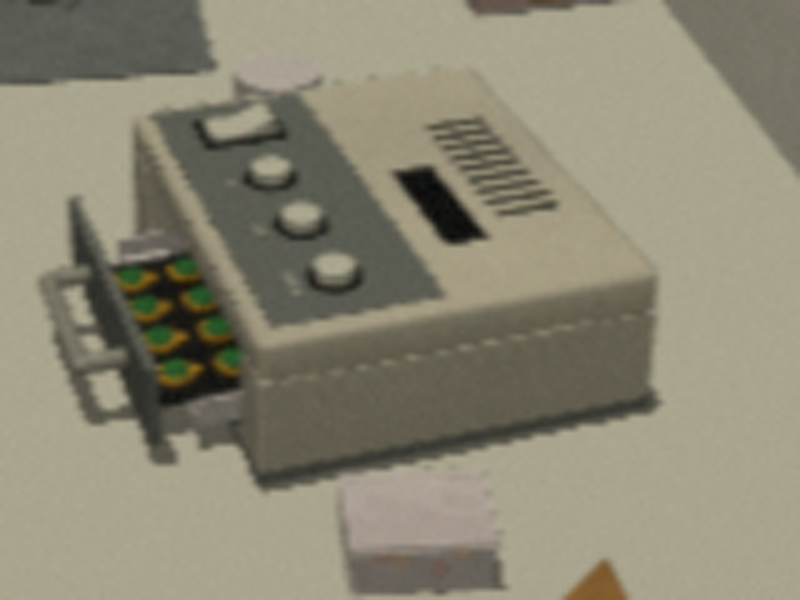

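Both zooms show the caps clearly: in the top zoom at (377,334), (466,318) and (555,301), the rocker at (277,353), and the handle bar from (375,555) to (522,533). I'll refine these with masks.

```bash
python3 - <<'E'
from h import *
g=cv2.cvtColor(cv2.imread("pics/top0.png"),cv2.COLOR_BGR2GRAY)
Z=8
b=cv2.resize(g[140:260,200:360],None,fx=Z,fy=Z,interpolation=cv2.INTER_CUBIC)
def full(x,y,o=(200,140)): return (x+.5)/Z-.5+o[0],(y+.5)/Z-.5+o[1]
_,m=cv2.threshold(b,105,255,0)
n,l,s,c=cv2.connectedComponentsWithStats(m)
T=[]
for i in range(1,n):
    if 500<s[i,4]<8000: 
        u,v=full(*c[i]);print(i,s[i],round(u,2),round(v,2),ray("top",u,v,.092).round(4))
g2=cv2.cvtColor(cv2.imread("pics/side0.png"),cv2.COLOR_BGR2GRAY)
b=cv2.resize(g2[170:290,220:380],None,fx=Z,fy=Z,interpolation=cv2.INTER_CUBIC)
_,m=cv2.threshold(b,140,255,0)
n,l,s,c=cv2.connectedComponentsWithStats(m)
for i in range(1,n):
    if 500<s[i,4]<8000: 
        u,v=full(*c[i],(220,170));print('side',s[i],round(u,2),round(v,2),ray("side",u,v,.091).round(4))
for p in [(375,555),(522,533),(449,545)]:
    u,v=200+p[0]/5-.4,140+p[1]/5-.4; print(ray("top",u,v,.034).round(4))
for p in [(155,110),(570,38),(637,372),(222,452)]:
    u,v=200+p[0]/5-.4,140+p[1]/5-.4; print('corner',ray("top",u,v,.085).round(4))
for p,z in [((88,300),.067),((722,285),.029)]:
    u,v=200+p[0]/5-.4,140+p[1]/5-.4; print('jar/box',ray("top",u,v,z).round(4))
E
```

```text
9 [ 355    0   70   75 1734] 248.2 142.64 [0.794  0.0664 0.092 ]
11 [432   0  70  40 836] 258.0 141.92 [0.7954 0.0391 0.092 ]
13 [573   0  33  62 996] 273.08 143.03 [ 0.7911 -0.0028  0.092 ]
19 [786   0  38  35 717] 300.11 141.36 [ 0.7942 -0.0783  0.092 ]
34 [  76    6   69   88 1715] 213.65 145.78 [0.7872 0.1624 0.092 ]
45 [ 599   12   73   38 1174] 278.78 143.73 [ 0.7887 -0.0186  0.092 ]
56 [1120   20   43   53  723] 342.04 145.38 [ 0.7797 -0.1946  0.092 ]
63 [757  25  29  44 595] 295.78 145.42 [ 0.7827 -0.0658  0.092 ]
70 [1231   29   43   29  588] 356.15 144.57 [ 0.7811 -0.2341  0.092 ]
88 [ 983   40   66   59 1128] 326.68 148.54 [ 0.7716 -0.1514  0.092 ]
90 [1169   41   63   80 1571] 349.29 149.81 [ 0.7664 -0.2142  0.092 ]
116 [646  56  32  36 543] 282.41 148.91 [ 0.7736 -0.0283  0.092 ]
131 [ 239   69   73   58 1473] 233.96 151.74 [0.7687 0.1062 0.092 ]
132 [507  69  72  41 919] 267.38 150.29 [0.7706 0.0135 0.092 ]
135 [1055   70   66   42 1179] 335.3 150.58 [ 0.7652 -0.1751  0.092 ]
140 [ 944   75   91   66 2109] 322.92 152.69 [ 0.76   -0.1405  0.092 ]
147 [377  81  32  60 829
[... 5174 characters left out ...]
16 0.091 ]
side [ 406  251   54   29 1138] 273.67 202.78 [0.6159 0.0007 0.091 ]
side [ 455  326   54   31 1254] 279.76 212.19 [ 0.6238 -0.049   0.091 ]
side [ 507  408   57   32 1474] 286.38 222.45 [ 0.6316 -0.0987  0.091 ]
side [ 103  460   44   59 1383] 235.18 230.77 [ 0.5111 -0.116   0.091 ]
side [132 538  31  26 562] 238.03 238.23 [ 0.5155 -0.1473  0.091 ]
side [ 144  595   59   60 2277] 241.24 247.58 [ 0.52   -0.1837  0.091 ]
[0.4962 0.0006 0.034 ]
[ 0.5064 -0.0824  0.034 ]
[ 0.5007 -0.0411  0.034 ]
corner [0.7427 0.1164 0.085 ]
corner [ 0.7785 -0.1159  0.085 ]
corner [ 0.5888 -0.145   0.085 ]
corner [0.5508 0.0819 0.085 ]
jar/box [0.6397 0.1564 0.067 ]
jar/box [ 0.6462 -0.203   0.029 ]
```

```bash
cat >> h.py <<'E'
from scipy.spatial.transform import Rotation as Ro
M=np.array([.622,-.0505]); YAW=.159
c,s=np.cos(YAW),np.sin(YAW); XL=np.array([c,s]); YL=np.array([-s,c])
O=M+.05*XL+.03*YL
def W(x,y,z): return np.r_[O+x*XL+y*YL,z]
def go(x,y,z,st=None):
    st=bot.read_state(); R=Ro.from_quat(st["orientation"]); g=W(x,y,z)
    Rg=Ro.from_matrix(np.c_[np.r_[XL,0],np.r_[-YL,0],[0,0,-1]])
    print("goal",g.round(4),"shift",(R.inv().apply(g-st["ee_pos"])).round(4),"turn8",((R.inv()*Rg).as_rotvec(degrees=True)/8).round(3))
def lampxy():
    st=bot.read_state();d=st["ee_pos"][:2]-O
    print("lamp tcp",(d@XL).round(4),(d@YL).round(4),st["ee_pos"].round(4),"F",st["force"].round(2),"t",st["t"],st["grip_width"])
E
python3 - <<'E'
from h import *
print(O, proj("top",[W(-.168,0,.034)]), proj("side",[W(-.168,0,.034)]))
lampxy()
go(-.205,0,.2); go(-.205,0,.022)
E
```

```text
[ 0.66661938 -0.01296187] [[288.84251823 248.61303147]] [[230.50680811 233.92113399]]
lamp tcp -0.4887 -0.5093 [ 0.2647 -0.5932  0.2305] F [-0.42 -0.02  0.91] t 0.1 0.0854315252456835
goal [ 0.4642 -0.0454  0.2   ] shift [ 0.4054 -0.4189  0.0311] turn8 [-0.01   0.002  1.867]
goal [ 0.4642 -0.0454  0.022 ] shift [ 0.4054 -0.4187  0.2091] turn8 [-0.01   0.002  1.867]
```

```bash
python3 -m crank '[[[0.02,-0.02,0],[0,0,0.1],-1],[[0.05,-0.05,0],[0,0,0.3],-1],[[0.08,-0.085,0],[0,0,0.5],-1],[[0.115,-0.12,0],[0,0,0.7],-1],[[0.145,-0.155,0],[0,0,0.9],-1],[[0.18,-0.185,0],[0,0,1.1],-1],[[0.21,-0.22,0],[0,0,1.3],-1],[[0.24,-0.25,0],[0,0,1.5],-1]]'
python3 -c "
from h import *
lampxy();go(-.205,0,.15)"
```

```text
t: 0.9
ee_pos: [0.3822, -0.2652, 0.2312]
orientation: [0.995, 0.105, -0.0, -0.0]
force: [0.2, -0.5, -0.6]
grip_width: -0.0001
lamp tcp -0.3207 -0.204 [ 0.3822 -0.2652  0.2312] F [ 0.15 -0.45 -0.65] t 0.9 -8.3343222479076e-05
goal [ 0.4642 -0.0454  0.15  ] shift [ 0.1259 -0.1979  0.0811] turn8 [-0.001  0.003  0.363]
```

```bash
python3 -m crank '[[[0.02,-0.035,0.01],[0,0,0.1],-1],[[0.045,-0.07,0.02],[0,0,0.2],-1],[[0.07,-0.105,0.035],[0,0,0.3],-1],[[0.09,-0.14,0.05],[0,0,0.36],-1],[[0.11,-0.17,0.06],[0,0,0.36],-1],[[0.12,-0.19,0.075],[0,0,0.36],-1],[[0.126,-0.198,0.08],[0,0,0.36],-1],[[0.126,-0.198,0.09],[0,0,0.36],-1]]'
python3 - <<'E'
from h import *
lampxy();go(-.205,0,.022)
for n in("side","top"):
    a=bot.get_image(n)[:,:,::-1]
    a=a[140:300,200:360] if n=="top" else a[130:290,190:350]
    cv2.imwrite(f"pics/{n}1.png",cv2.resize(a,None,fx=3.7,fy=3.7,interpolation=cv2.INTER_CUBIC))
E
```

```text
t: 1.7
ee_pos: [0.4646, -0.0468, 0.1414]
orientation: [0.997, 0.081, 0.0, -0.0]
force: [1.2, -0.7, -0.3]
grip_width: -0.0003
lamp tcp -0.2048 -0.0014 [ 0.4646 -0.0468  0.1414] F [ 1.21 -0.72 -0.32] t 1.7 -0.00028219717718070623
goal [ 0.4642 -0.0454  0.022 ] shift [-0.0003 -0.0015  0.1194] turn8 [ 0.    -0.005  0.021]
```

View pics/side1.png

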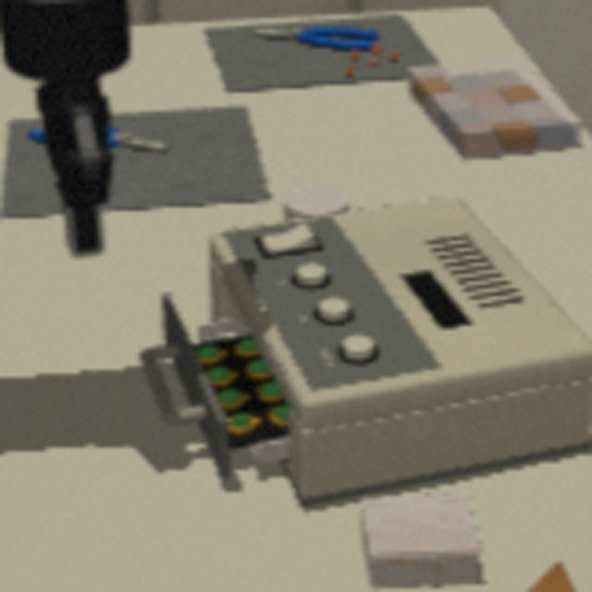

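The side zoom shows the closed fingertips at (85,250), standing clear in front of the handle bar at (170,385). The tray is still out and the lamp hasn't moved. Next I'll lower the tool.

```bash
python3 -m crank '[[[0,-0.001,0.03],[0,0,0],-1],[[0,-0.001,0.06],[0,0,0],-1],[[0,-0.001,0.09],[0,0,0],-1],[[0,-0.001,0.11],[0,0,0],-1],[[0,-0.001,0.119],[0,0,0],-1],[[0,-0.001,0.119],[0,0,0],-1],[[0,-0.001,0.119],[0,0,0],-1],[[0,-0.001,0.119],[0,0,0],-1]]'
python3 - <<'E'
from h import *
print(proj("side",[[0.4646,-.0468,.1414]]))
lampxy()
for n in("side","top"):
    a=bot.get_image(n)[:,:,::-1]
    a=a[140:300,200:360] if n=="top" else a[130:290,190:350]
    cv2.imwrite(f"pics/{n}2.png",cv2.resize(a,None,fx=3.7,fy=3.7,interpolation=cv2.INTER_CUBIC))
E
```

```text
t: 2.6
ee_pos: [0.4648, -0.0469, 0.0236]
orientation: [0.997, 0.08, 0.001, 0.0]
force: [0.5, -0.7, 0.5]
grip_width: 0.0001
[[212.36840681 198.39404371]]
lamp tcp -0.2046 -0.0016 [ 0.4648 -0.0469  0.0236] F [ 0.47 -0.74  0.54] t 2.6 7.082849473907712e-05
```

View pics/side2.png

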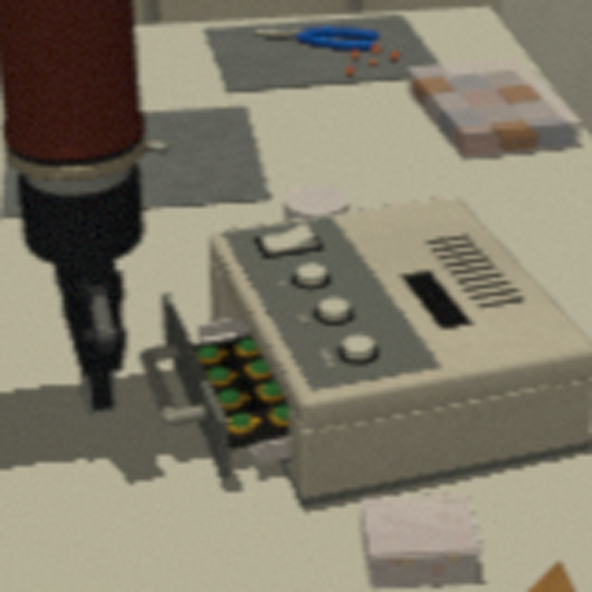

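View pics/top2.png

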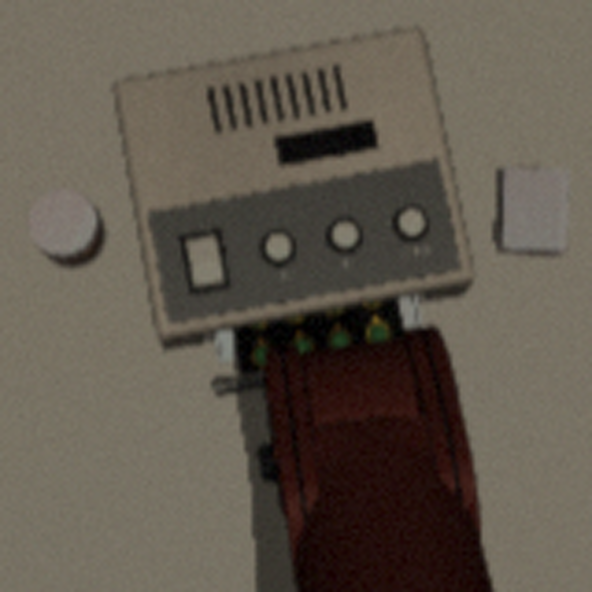

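The fingertips are low, in front of the bar with a gap. The gripper is upright and the red wrist is well above the lamp. I'll push in now.

```bash
python3 -m crank '[[[0.008,-0.001,0.001],[0,0,0],-1],[[0.014,-0.001,0.001],[0,0,0],-1],[[0.019,-0.001,0.001],[0,0,0],-1],[[0.024,-0.001,0.001],[0,0,0],-1],[[0.029,-0.001,0.001],[0,0,0],-1],[[0.034,-0.001,0.001],[0,0,0],-1],[[0.039,-0.001,0.001],[0,0,0],-1],[[0.042,-0.001,0.001],[0,0,0],-1]]'
python3 - <<'E'
from h import *
lampxy()
E
```

```text
t: 3.5
ee_pos: [0.5055, -0.0387, 0.0212]
orientation: [0.997, 0.08, -0.0, -0.0]
force: [-2.1, -0.8, 0.2]
grip_width: 0.0004
lamp tcp -0.1631 0.0001 [ 0.5055 -0.0387  0.0212] F [-2.14 -0.77  0.15] t 3.5 0.00040312624453244504
```

```bash
python3 -m crank '[[[0.003,0,0],[0,0,0],-1],[[0.006,0,0],[0,0,0],-1],[[0.009,0,0],[0,0,0],-1],[[0.011,0,0],[0,0,0],-1],[[0.012,0,0],[0,0,0],-1],[[0.013,0,0],[0,0,0],-1],[[0.014,0,0],[0,0,0],-1],[[0.014,0,0],[0,0,0],-1]]'
python3 - <<'E'
from h import *
lampxy()
a=bot.get_image("side")[:,:,::-1]
cv2.imwrite("pics/side3.png",cv2.resize(a[130:290,190:350],None,fx=3.7,fy=3.7,interpolation=cv2.INTER_CUBIC))
E
```

```text
t: 4.3
ee_pos: [0.5192, -0.0366, 0.0213]
orientation: [0.997, 0.08, 0.0, -0.0]
force: [-1.1, 0.6, 0.1]
grip_width: -0.0002
lamp tcp -0.1493 0.0 [ 0.5192 -0.0366  0.0213] F [-1.07  0.61  0.08] t 4.3 -0.0001887387169275101
```

View pics/side3.png

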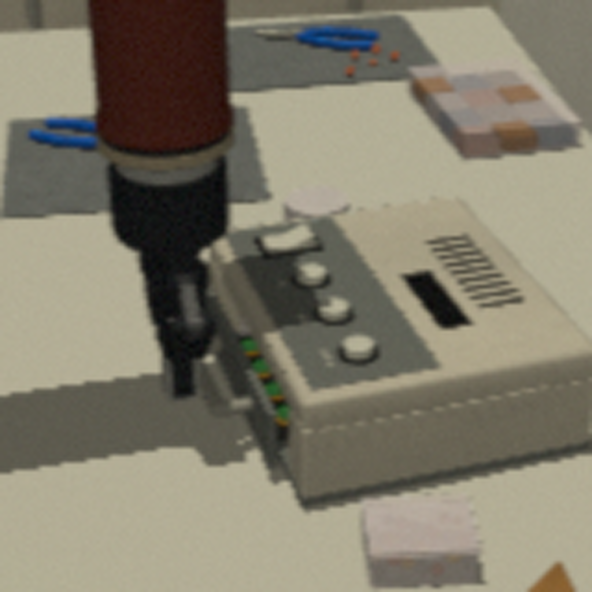

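The tray is nearly in, with one row of pendants still showing around (265,380). I'll continue in small steps.

```bash
python3 -m crank '[[[0.001,0,0],[0,0,0],-1],[[0.002,0,0],[0,0,0],-1],[[0.003,0,0],[0,0,0],-1],[[0.004,0,0],[0,0,0],-1],[[0.005,0,0],[0,0,0],-1],[[0.006,0,0],[0,0,0],-1],[[0.007,0,0],[0,0,0],-1],[[0.007,0,0],[0,0,0],-1]]'
python3 -c "
from h import *
lampxy()"
```

```text
t: 5.15
ee_pos: [0.5244, -0.0358, 0.0211]
orientation: [0.997, 0.08, -0.002, 0.0]
force: [-9.7, 0.1, 5.9]
grip_width: 0.0001
lamp tcp -0.144 -0.0 [ 0.5244 -0.0358  0.0211] F [-9.73  0.07  5.87] t 5.15 8.264457097159503e-05
```

```bash
python3 - <<'E'
from h import *
lampxy()
print(bot.read_state()["wrist_torque"])
a=bot.get_image("side")[:,:,::-1]
cv2.imwrite("pics/side4.png",cv2.resize(a[150:270,190:310],None,fx=4.9,fy=4.9,interpolation=cv2.INTER_CUBIC))
E
```

```text
lamp tcp -0.144 -0.0 [ 0.5244 -0.0358  0.0211] F [-9.73  0.07  5.87] t 5.15 8.264457097159503e-05
[-0.11121546  1.76684744 -0.00208602]
```

View pics/side4.png

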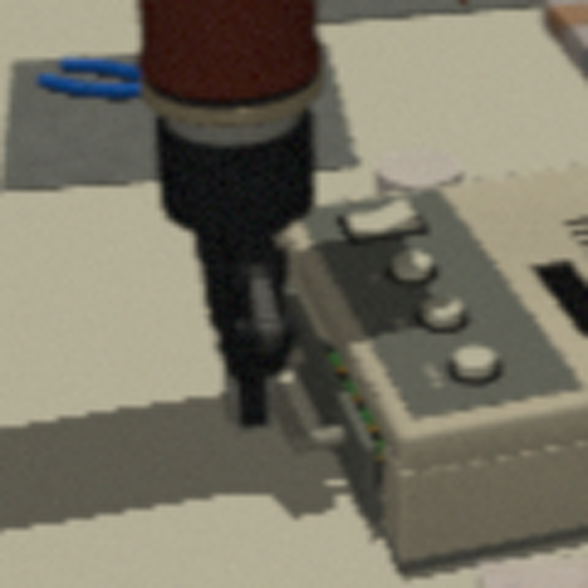

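The side zoom still shows a strip of tray at (355,400), with the bar near (300,405) and its right end near (325,437). I'll compare that with projections of the bar at several slide values before pushing harder.

```bash
python3 - <<'E'
from h import *
for s in (0,.005,.01,.015,.04):
    P=proj("side",[W(-.128-s,-.04,.034),W(-.128-s,0,.034),W(-.1-s,-.086,.056),W(-.1-s,-.086,.012)]);print(s,P.round(1).tolist(),((P[:,:]-[190,150])*4.9).round().tolist())
P=proj("side",[W(-.1,-.12,.085),W(-.1,-.12,.006),W(.1,-.12,.085)]);print(((P-[190,150])*4.9).round().tolist(),P)
P=proj("side",[W(-.144,0,.0211),W(-.133,0,.0211),W(-.144,0,.094),W(-.1015,0,.094)]);print(((P-[190,150])*4.9).round().tolist())
E
python3 - <<'E'
import cv2
a=cv2.imread("pics/side4.png")[230:588,170:560]
cv2.imwrite("pics/side4z.png",cv2.resize(cv2.convertScaleAbs(a,alpha=1.5,beta=20),(780,600)))
E
```

```text
0 [[250.0, 239.7], [246.1, 231.2], [266.2, 240.3], [266.5, 255.7]] [[294.0, 440.0], [275.0, 398.0], [373.0, 443.0], [375.0, 518.0]]
0.005 [[248.0, 240.1], [244.2, 231.6], [264.1, 240.7], [264.5, 256.0]] [[284.0, 441.0], [265.0, 400.0], [363.0, 444.0], [365.0, 520.0]]
0.01 [[246.0, 240.4], [242.2, 231.9], [262.1, 241.1], [262.5, 256.4]] [[275.0, 443.0], [256.0, 401.0], [353.0, 446.0], [355.0, 522.0]]
0.015 [[244.0, 240.8], [240.3, 232.2], [260.0, 241.5], [260.4, 256.8]] [[265.0, 445.0], [246.0, 403.0], [343.0, 448.0], [345.0, 523.0]]
0.04 [[233.9, 242.6], [230.5, 233.9], [249.5, 243.4], [250.2, 258.8]] [[215.0, 454.0], [198.0, 411.0], [292.0, 457.0], [295.0, 533.0]]
[[393.0, 430.0], [395.0, 569.0], [791.0, 358.0]] [[270.27652621 237.70254011]
 [270.6793677  266.09064418]
 [351.41112473 223.04881861]]
[[246.0, 424.0], [266.0, 421.0], [239.0, 302.0], [321.0, 289.0]]
```

View pics/side4z.png

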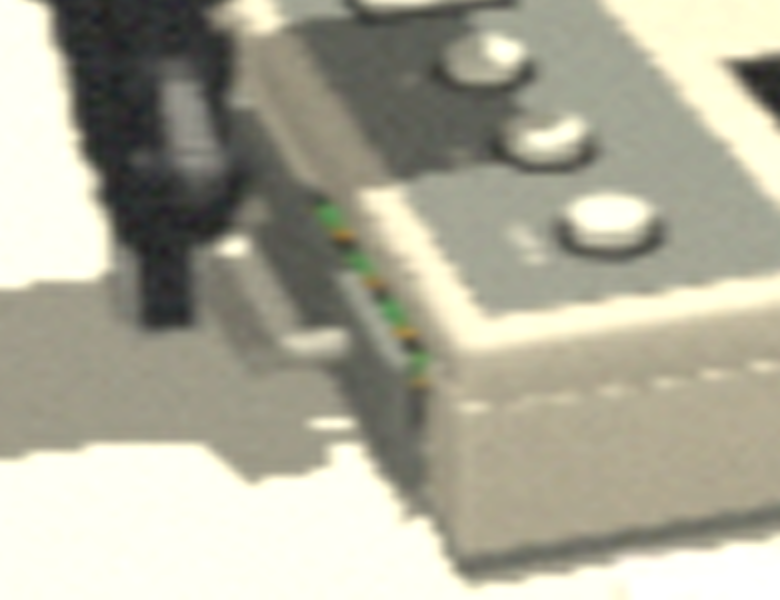

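The bar matches its slide-0 projection within 2–3 mm, and the contact force of about 10 N fits the end stop. The lamp corner is unmoved at (272,238). I'll back off and look without the arm in the way.

```bash
python3 -m crank '[[[-0.005,0,0],[0,0,0],-1],[[-0.02,0,0],[0,0,0],-1],[[-0.03,0,0],[0,0,0],-1],[[-0.03,0,-0.04],[0,0,0],-1],[[-0.03,0,-0.08],[0,0,0],-1],[[-0.03,0.04,-0.12],[0,0,0],-1],[[-0.02,0.08,-0.13],[0,0,0],-1],[[0,0.12,-0.13],[0,0,0],-1]]'
python3 - <<'E'
from h import *
lampxy()
print(bot.read_state()["wrist_torque"])
for n in("side","top"):
    a=bot.get_image(n)[:,:,::-1]
    cv2.imwrite(f"pics/{n}5r.png",a)
    a=a[140:260,200:360] if n=="top" else a[170:290,220:380]
    cv2.imwrite(f"pics/{n}5.png",cv2.resize(a,None,fx=5,fy=5,interpolation=cv2.INTER_CUBIC))
E
```

```text
t: 6.0
ee_pos: [0.5466, -0.1568, 0.1552]
orientation: [0.997, 0.08, 0.003, 0.002]
force: [1.2, 0.2, -0.5]
grip_width: -0.0002
lamp tcp -0.1413 -0.123 [ 0.5466 -0.1568  0.1552] F [ 1.17  0.19 -0.52] t 6.0 -0.00017702073323536442
[ 0.0156534  -0.07453866  0.06978409]
```

View pics/side5.png

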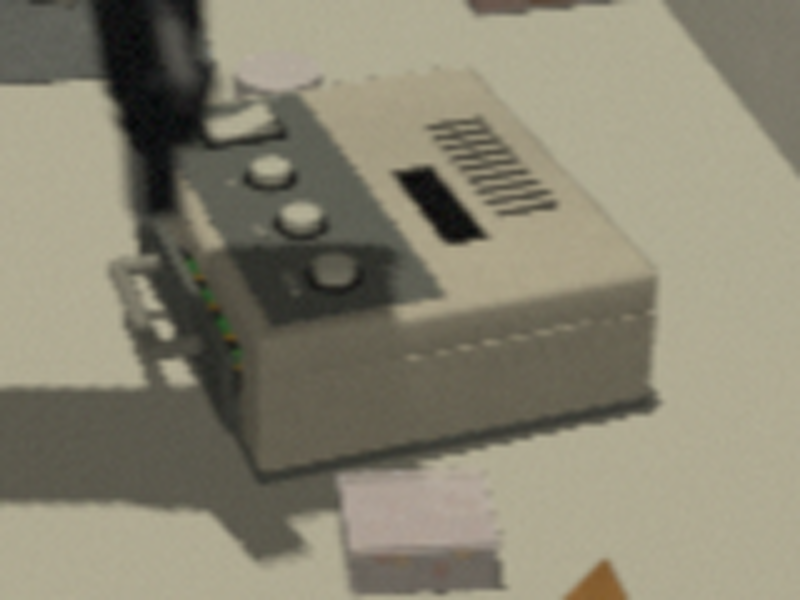

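View pics/top5.png

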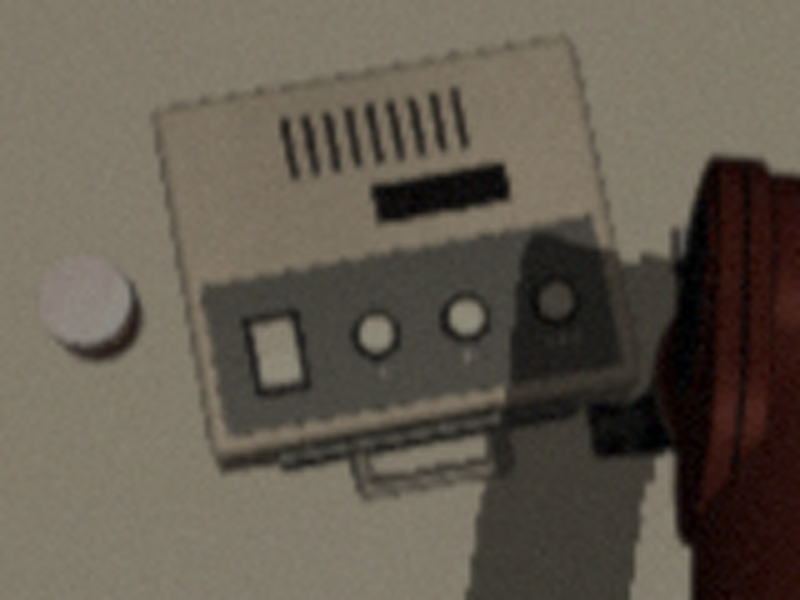

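```bash
python3 - <<'E'
from h import *
def L(n,p,z,o):
    q=ray(n,o[0]+(p[0]+.5)/5-.5,o[1]+(p[1]+.5)/5-.5,z); d=q[:2]-O; return np.round([d@XL,d@YL],4)
t=(200,140); s=(220,170)
print("front top corners",[L("top",p,.085,t) for p in[(637,372),(222,452),(155,110),(570,38)]])
print("bar before",[L("top",p,.034,t) for p in[(380,555),(522,533)]])
print("bar after",[L("top",p,.034,t) for p in[(368,491),(490,470)]])
print("trayfront before",[L("top",p,.056,t) for p in[(292,522),(590,471)]])
print("trayfront after",[L("top",p,.056,t) for p in[(284,465),]])
print("side before bar",[L("side",p,.034,s) for p in[(47,283),(77,361)]], "after",[L("side",p,.034,s) for p in[(118,268),(150,340)]])
print("side lamp corner base",L("side",(262,475),.004,s), L("side",(262,345),.085,s))
E
python3 - <<'E'
import cv2
a=cv2.imread("pics/top5r.png")[205:250,235:325]
cv2.imwrite("pics/top5z.png",cv2.resize(cv2.convertScaleAbs(a,alpha=1.8),(800,400),interpolation=cv2.INTER_CUBIC))
a=cv2.imread("pics/side5r.png")[205:270,235:300]
cv2.imwrite("pics/side5z.png",cv2.resize(cv2.convertScaleAbs(a,alpha=1.5),(600,600),interpolation=cv2.INTER_CUBIC))
E
```

```text
front top corners [array([-0.0978, -0.1181]), array([-0.0993,  0.112 ]), array([0.0956, 0.1157]), array([ 0.0942, -0.1193])]
bar before [array([-0.1666,  0.0376]), array([-0.1692, -0.0432])]
bar after [array([-0.13  ,  0.0376]), array([-0.131 , -0.0323])]
trayfront before [array([-0.1412,  0.0822]), array([-0.1438, -0.0853])]
trayfront after [array([-0.1092,  0.081 ])]
side before bar [array([-0.1642,  0.0368]), array([-0.1648, -0.0375])] after [array([-0.126 ,  0.0398]), array([-0.1267, -0.0307])]
side lamp corner base [-0.0947 -0.1131] [-0.0974 -0.1246]
```

View pics/top5z.png

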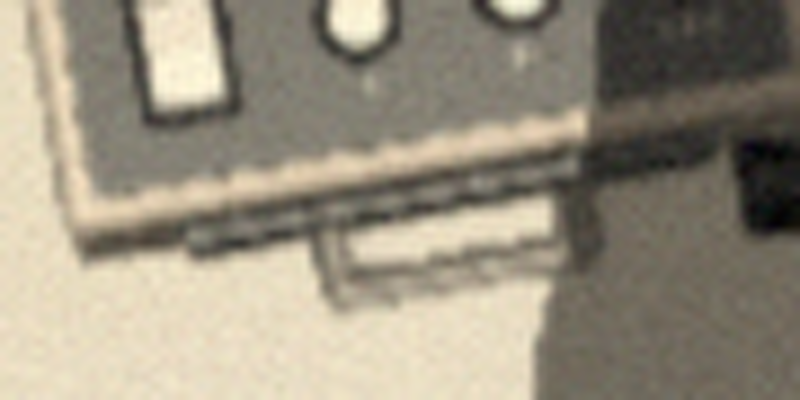

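View pics/side5z.png

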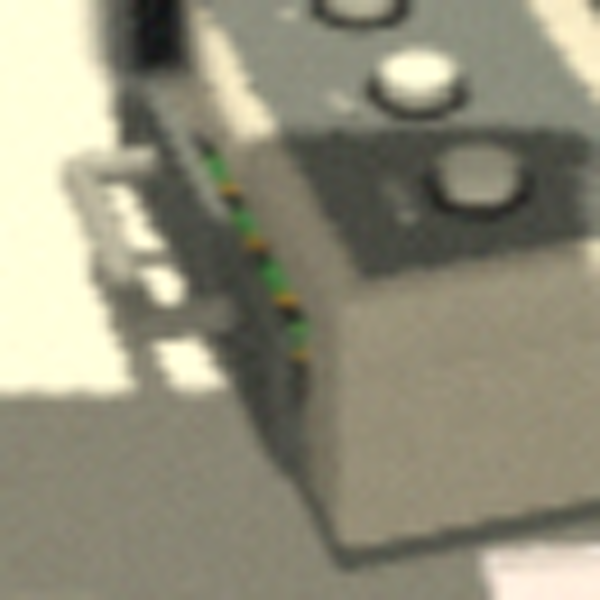

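The two views put the bar 28–29 mm in front of the face, which suggests slide ≈ 0–1 mm. But the tray plate still stands slightly proud, with pendants visible at (255,240) in the side zoom. I'll settle it with a second, independent push on the tray plate itself, above the bar and with the gripper body well clear of the lamp.

```bash
python3 -c "
from h import *
lampxy();go(-.15,0,.046)"
```

```text
lamp tcp -0.1416 -0.1267 [ 0.5469 -0.1605  0.1518] F [0.92 0.8  0.39] t 6.1 -0.0002462629662754724
goal [ 0.5185 -0.0367  0.046 ] shift [-0.0095 -0.1269  0.1054] turn8 [ 0.02  -0.017 -0.043]
```

```bash
python3 -m crank '[[[-0.01,-0.03,0],[0,0,0],-1],[[-0.012,-0.07,0.01],[0,0,0],-1],[[-0.012,-0.11,0.03],[0,0,0],-1],[[-0.012,-0.127,0.06],[0,0,0],-1],[[-0.012,-0.127,0.09],[0,0,0],-1],[[-0.012,-0.127,0.105],[0,0,0],-1],[[-0.012,-0.127,0.105],[0,0,0],-1],[[-0.012,-0.127,0.105],[0,0,0],-1]]'
python3 -c "
from h import *
lampxy();go(-.15,0,.046)"
```

```text
t: 6.9
ee_pos: [0.5135, -0.031, 0.0471]
orientation: [0.997, 0.08, 0.0, 0.0]
force: [0.7, 0.4, -0.0]
grip_width: -0.0001
lamp tcp -0.154 0.0065 [ 0.5135 -0.031   0.0471] F [ 0.74  0.39 -0.05] t 6.9 -7.049301309845405e-05
goal [ 0.5185 -0.0367  0.046 ] shift [0.004  0.0065 0.0011] turn8 [ 0.001 -0.005  0.002]
```

```bash
python3 -m crank '[[[0.006,0.005,0],[0,0,0],-1],[[0.012,0.007,0],[0,0,0],-1],[[0.018,0.007,0],[0,0,0],-1],[[0.022,0.007,0],[0,0,0],-1],[[0.025,0.007,0],[0,0,0],-1],[[0.027,0.007,0],[0,0,0],-1],[[0.028,0.007,0],[0,0,0],-1],[[0.028,0.007,0],[0,0,0],-1]]'
python3 -c "
from h import *
lampxy();print(bot.read_state()['wrist_torque'])"
python3 - <<'E'
from h import *
a=bot.get_image("side")[:,:,::-1]
cv2.imwrite("pics/side6z.png",cv2.resize(cv2.convertScaleAbs(a[180:270,220:310],alpha=1.5),(600,600),interpolation=cv2.INTER_CUBIC))
E
```

```text
t: 7.7
ee_pos: [0.5417, -0.0328, 0.0463]
orientation: [0.997, 0.08, -0.0, -0.0]
force: [0.1, -0.5, -0.0]
grip_width: 0.0002
lamp tcp -0.1264 0.0002 [ 0.5417 -0.0328  0.0463] F [ 0.12 -0.49 -0.02] t 7.7 0.0002390814951376876
[-0.01285083  0.01672082  0.01609598]
```

View pics/side6z.png

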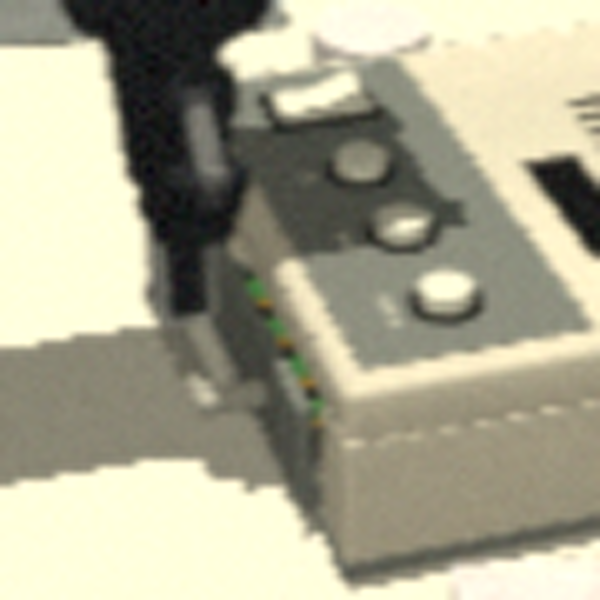

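The finger is now above the bar and just short of the plate, with no contact force. I'll step forward 1 mm at a time.

```bash
python3 -m crank '[[[0.001,0,0],[0,0,0],-1],[[0.002,0,0],[0,0,0],-1],[[0.003,0,0],[0,0,0],-1],[[0.004,0,0],[0,0,0],-1],[[0.005,0,0],[0,0,0],-1],[[0.006,0,0],[0,0,0],-1],[[0.007,0,0],[0,0,0],-1],[[0.007,0,0],[0,0,0],-1]]'
python3 -c "
from h import *
lampxy();print(bot.read_state()['wrist_torque'])"
```

```text
t: 8.55
ee_pos: [0.5488, -0.0318, 0.0463]
orientation: [0.997, 0.08, 0.0, -0.0]
force: [0.1, -0.7, 0.1]
grip_width: 0.0002
lamp tcp -0.1193 0.0001 [ 0.5488 -0.0318  0.0463] F [ 0.07 -0.72  0.11] t 8.55 0.00023521840027447655
[0.02469434 0.05332747 0.01783437]
```

```bash
python3 -m crank '[[[0.001,0,0],[0,0,0],-1],[[0.002,0,0],[0,0,0],-1],[[0.003,0,0],[0,0,0],-1],[[0.004,0,0],[0,0,0],-1],[[0.004,0,0],[0,0,0],-1],[[0.004,0,0],[0,0,0],-1],[[0.004,0,0],[0,0,0],-1],[[0.004,0,0],[0,0,0],-1]]'
python3 - <<'E'
from h import *
lampxy();print(bot.read_state()['wrist_torque'])
a=bot.get_image("side")[:,:,::-1]
cv2.imwrite("pics/side7z.png",cv2.resize(cv2.convertScaleAbs(a[180:270,220:310],alpha=1.5),(600,600),interpolation=cv2.INTER_CUBIC))
E
```

```text
t: 9.35
ee_pos: [0.5505, -0.0316, 0.046]
orientation: [0.997, 0.08, -0.002, 0.0]
force: [-10.5, -0.7, 8.1]
grip_width: -0.0
lamp tcp -0.1176 0.0 [ 0.5505 -0.0316  0.046 ] F [-10.47  -0.66   8.07] t 9.35 -6.368168604337408e-06
[-0.24760969  2.0456087  -0.02626732]
```

View pics/side7z.png

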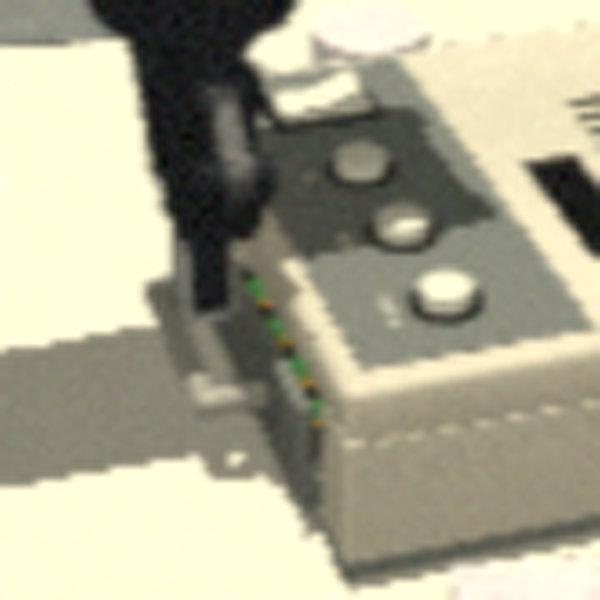

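```bash
python3 - <<'E'
from h import *
def L(n,u,v,z):
    q=ray(n,u,v,z); d=q[:2]-O; return np.round([d@XL,d@YL],4)
for p in [(345,285),(550,262),(345,268),(345,303)]:
    print(L("top",235+p[0]/8.89-.44,205+p[1]/8.89-.44,.034))
for p in [(85,190),(118,265)]: print("side bar",L("side",235+p[0]/9.23-.44,205+p[1]/9.23-.44,.034))
for n in("top","side"):
    c=bot.camera_info(n);R,_=cv2.Rodrigues(c["rvec"]);print(n,-R.T@c["tvec"])
# lamp vertical front-right edge seen by side
for p,z in [((345,560),.004),((345,300),.083)]: print("edge",L("side",235+p[0]/9.23-.44,205+p[1]/9.23-.44,z))
E
```

```text
[-0.1268  0.0366]
[-0.1316 -0.0288]
[-0.1215  0.0356]
[-0.1324  0.0376]
side bar [-0.1268  0.03  ]
side bar [-0.1273 -0.0101]
top [ 0.418281   -0.00333304  1.2643661 ]
side [ 0.4938865  -0.87194904  0.57401294]
edge [-0.0955 -0.1154]
edge [-0.0949 -0.1158]
```

Both pushes ended on a hard stop at about 10 N. The contact geometry was the bar the first time and the plate the second, and both put the tray at the same position. At that point the gripper couldn't have been touching anything else, so the tray is home. I'll back off and go to above the raised half of the rocker.

```bash
python3 -m crank '[[[-0.006,0,0],[0,0,0],-1],[[-0.016,0,-0.005],[0,0,0],-1],[[-0.02,0,-0.04],[0,0,0],-1],[[-0.01,0,-0.08],[0,0,0],-1],[[0.01,-0.02,-0.1],[0,0,0],-1],[[0.04,-0.04,-0.1],[0,0,0],-1],[[0.06,-0.06,-0.1],[0,0,0],-1],[[0.078,-0.074,-0.1],[0,0,0],-1]]'
python3 -c "
from h import *
lampxy();go(-.035,.074,.11);go(-.035,.074,.089)"
```

```text
t: 10.2
ee_pos: [0.6183, 0.0561, 0.1471]
orientation: [0.997, 0.081, 0.001, -0.0]
force: [0.3, 0.3, -0.1]
grip_width: -0.0002
lamp tcp -0.0368 0.0759 [0.6183 0.0561 0.1471] F [ 0.29  0.32 -0.08] t 10.2 -0.00019865184037718146
goal [0.6203 0.0546 0.11  ] shift [0.0017 0.0019 0.0371] turn8 [-0.004 -0.009  0.016]
goal [0.6203 0.0546 0.089 ] shift [0.0017 0.0019 0.0581] turn8 [-0.004 -0.009  0.016]
```

```bash
python3 -m crank '[[[0.002,0.001,0.015],[0,0,0],-1],[[0.002,0.001,0.03],[0,0,0],-1],[[0.002,0.001,0.04],[0,0,0],-1],[[0.002,0.001,0.045],[0,0,0],-1],[[0.002,0.001,0.045],[0,0,0],-1],[[0.002,0.001,0.045],[0,0,0],-1],[[0.002,0.001,0.045],[0,0,0],-1],[[0.002,0.001,0.045],[0,0,0],-1]]'
python3 - <<'E'
from h import *
lampxy()
a=bot.get_image("side")[:,:,::-1];cv2.imwrite("pics/side8r.png",a)
cv2.imwrite("pics/side8z.png",cv2.resize(cv2.convertScaleAbs(a[160:280,220:380],alpha=1.3),(800,600),interpolation=cv2.INTER_CUBIC))
E
```

```text
t: 11.0
ee_pos: [0.6203, 0.0536, 0.1019]
orientation: [0.997, 0.08, 0.001, 0.0]
force: [-0.9, 0.9, 0.3]
grip_width: 0.0003
lamp tcp -0.0352 0.0731 [0.6203 0.0536 0.1019] F [-0.88  0.87  0.3 ] t 11.0 0.000301463712275511
```

View pics/side8z.png

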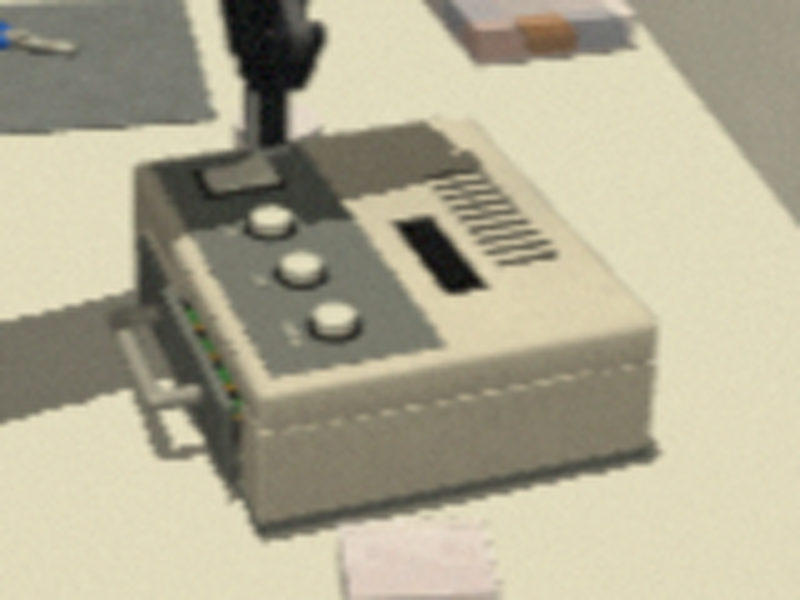

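The finger is above the rear, raised half of the rocker at (265,145). The tray plate's lower corner at (238,495) agrees with the plate lying at the lamp's face. Now I'll press down.

```bash
python3 -m crank '[[[0,0,0.004],[0,0,0],-1],[[0,0,0.006],[0,0,0],-1],[[0,0,0.008],[0,0,0],-1],[[0,0,0.01],[0,0,0],-1],[[0,0,0.011],[0,0,0],-1],[[0,0,0.012],[0,0,0],-1],[[0,0,0.013],[0,0,0],-1],[[0,0,0.013],[0,0,0],-1]]'
python3 -c "
from h import *
lampxy()"
```

```text
t: 11.85
ee_pos: [0.6202, 0.0537, 0.0891]
orientation: [0.997, 0.08, 0.0, 0.0]
force: [-1.1, 0.3, 8.6]
grip_width: 0.0
lamp tcp -0.0353 0.0732 [0.6202 0.0537 0.0891] F [-1.06  0.34  8.57] t 11.85 2.2185943713240283e-05
```

```bash
python3 -m crank '[[[0,0,-0.005],[0,0,0],-1],[[0,0,-0.015],[0,0,0],-1],[[0,0,-0.03],[0,0,0],-1],[[-0.004,0.03,-0.035],[0,0,0],-1],[[-0.01,0.06,-0.035],[0,0,0],-1],[[-0.014,0.09,-0.035],[0,0,0],-1],[[-0.015,0.103,-0.035],[0,0,0],-1],[[-0.015,0.103,-0.03],[0,0,0],-1]]'
python3 - <<'E'
from h import *
lampxy();go(-.05,-.03,.1);go(-.05,-.03,.0885)
a=bot.get_image("side")[:,:,::-1];cv2.imwrite("pics/side9r.png",a)
cv2.imwrite("pics/side9z.png",cv2.resize(cv2.convertScaleAbs(a[160:280,220:380],alpha=1.3),(800,600),interpolation=cv2.INTER_CUBIC))
E
```

```text
t: 12.65
ee_pos: [0.6222, -0.0528, 0.1194]
orientation: [0.997, 0.078, 0.001, 0.0]
force: [0.2, 1.3, 1.4]
grip_width: -0.0001
lamp tcp -0.0502 -0.0323 [ 0.6222 -0.0528  0.1194] F [0.2  1.31 1.35] t 12.65 -0.0001474551517984651
goal [ 0.622  -0.0505  0.1   ] shift [ 0.0002 -0.0023  0.0194] turn8 [ 0.008 -0.01  -0.019]
goal [ 0.622  -0.0505  0.0885] shift [ 0.0001 -0.0024  0.0309] turn8 [ 0.008 -0.01  -0.019]
```

View pics/side9z.png

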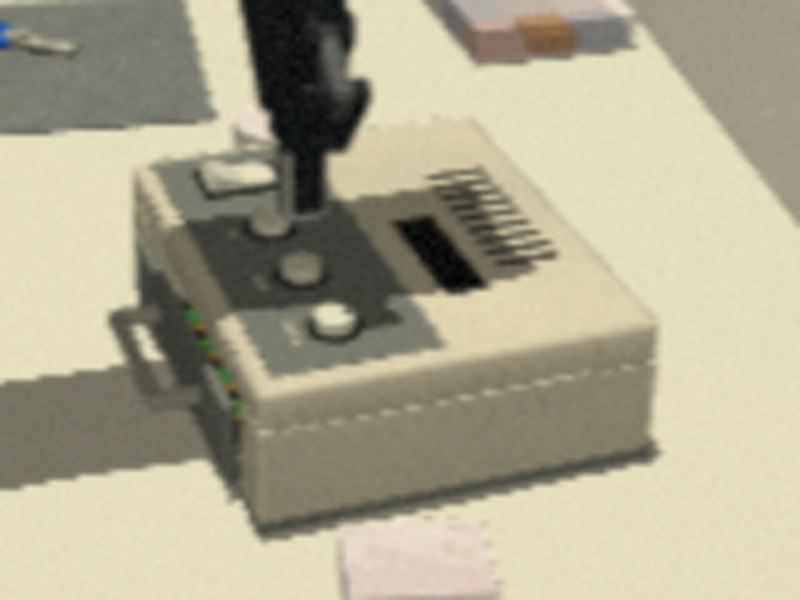

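The rocker has flipped: its front half is now the raised one, at (230,175). The lamp hasn't moved. Next is the medium key: centre over it and press.

```bash
python3 -m crank '[[[0,-0.002,0.005],[0,0,0],-1],[[0,-0.002,0.015],[0,0,0],-1],[[0,-0.002,0.021],[0,0,0],-1],[[0,-0.002,0.021],[0,0,0],-1],[[0,-0.002,0.021],[0,0,0],-1],[[0,-0.002,0.021],[0,0,0],-1],[[0,-0.002,0.021],[0,0,0],-1],[[0,-0.002,0.021],[0,0,0],-1]]'
python3 - <<'E'
from h import *
lampxy()
a=bot.get_image("side")[:,:,::-1]
cv2.imwrite("pics/side10z.png",cv2.resize(cv2.convertScaleAbs(a[180:240,250:330],alpha=1.5),(800,600),interpolation=cv2.INTER_CUBIC))
E
```

```text
t: 13.5
ee_pos: [0.6214, -0.0485, 0.0976]
orientation: [0.997, 0.08, 0.0, 0.0]
force: [0.4, 0.9, 0.1]
grip_width: -0.0003
lamp tcp -0.0503 -0.0279 [ 0.6214 -0.0485  0.0976] F [0.36 0.89 0.12] t 13.5 -0.00030113104495799945
```

View pics/side10z.png

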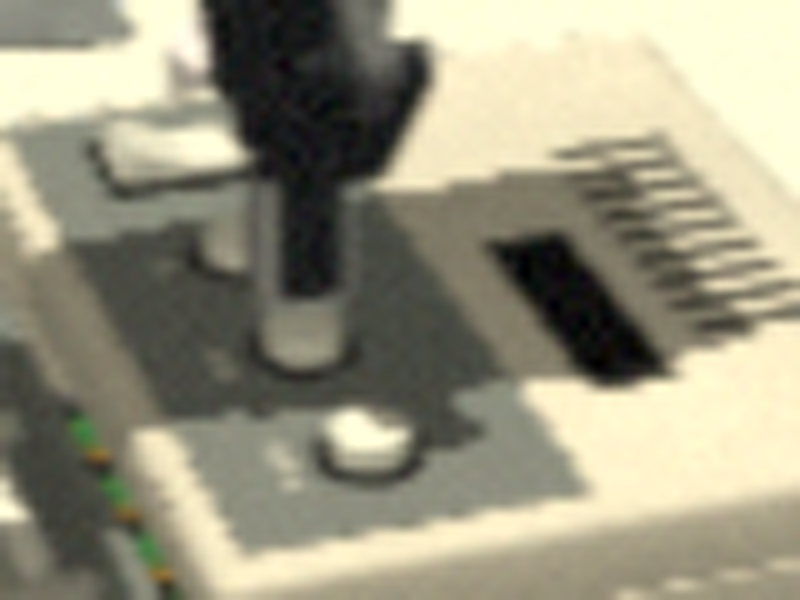

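The fingertips are directly over the middle key at (305,330), well clear of the neighbours at (225,245) and (370,440). I'll press.

```bash
python3 -m crank '[[[0,0.001,0.003],[0,0,0],-1],[[0,0.002,0.005],[0,0,0],-1],[[0,0.002,0.007],[0,0,0],-1],[[0,0.002,0.009],[0,0,0],-1],[[0,0.002,0.01],[0,0,0],-1],[[0,0.002,0.01],[0,0,0],-1],[[0,0.002,0.01],[0,0,0],-1],[[0,0.002,0.01],[0,0,0],-1]]'
python3 -c "
from h import *
lampxy()"
```

```text
t: 14.35
ee_pos: [0.6216, -0.0504, 0.0881]
orientation: [0.997, 0.08, 0.0, 0.0]
force: [-4.6, -0.0, 9.0]
grip_width: -0.0001
lamp tcp -0.0503 -0.0298 [ 0.6216 -0.0504  0.0881] F [-4.6  -0.    9.02] t 14.35 -0.00010102264693885452
```

The key bottomed out: 88.1 mm at 9 N, against 4 N for the spring alone. I'll release straight up and retreat so I can see everything.

```bash
python3 -m crank '[[[0,0,-0.005],[0,0,0],-1],[[0,0,-0.015],[0,0,0],-1],[[0,0,-0.04],[0,0,0],-1],[[0,0,-0.08],[0,0,0],-1],[[-0.03,0,-0.11],[0,0,0],-1],[[-0.07,0.02,-0.13],[0,0,0],-1],[[-0.11,0.05,-0.15],[0,0,0],-1],[[-0.15,0.09,-0.15],[0,0,0],-1]]'
python3 -m crank '[[[0,0.04,0],[0,0,0],-1],[[0,0.08,0],[0,0,0],-1],[[0,0.12,0],[0,0,0],-1],[[0,0.16,0],[0,0,0],-1],[[0,0.18,0],[0,0,0],-1],[[0,0.18,0],[0,0,0],-1],[[0,0.18,0],[0,0,0],-1],[[0,0.18,0],[0,0,0],-1]]'
python3 - <<'E'
from h import *
lampxy()
for n in("side","top"):
    a=bot.get_image(n)[:,:,::-1];cv2.imwrite(f"pics/{n}11r.png",a)
    a=a[140:260,200:360] if n=="top" else a[170:290,220:380]
    cv2.imwrite(f"pics/{n}11.png",cv2.resize(a,None,fx=5,fy=5,interpolation=cv2.INTER_CUBIC))
E
```

```text
t: 15.15
ee_pos: [0.4936, -0.1551, 0.2403]
orientation: [0.997, 0.081, 0.002, 0.001]
force: [1.0, -1.1, 0.4]
grip_width: -0.0001
t: 15.95
ee_pos: [0.5228, -0.3312, 0.2373]
orientation: [0.997, 0.081, 0.0, -0.0]
force: [-0.1, 0.8, -0.5]
grip_width: 0.0002
lamp tcp -0.1924 -0.2914 [ 0.5228 -0.3312  0.2373] F [-0.08  0.8  -0.51] t 15.95 0.00020127197656503697
```

View pics/top11.png

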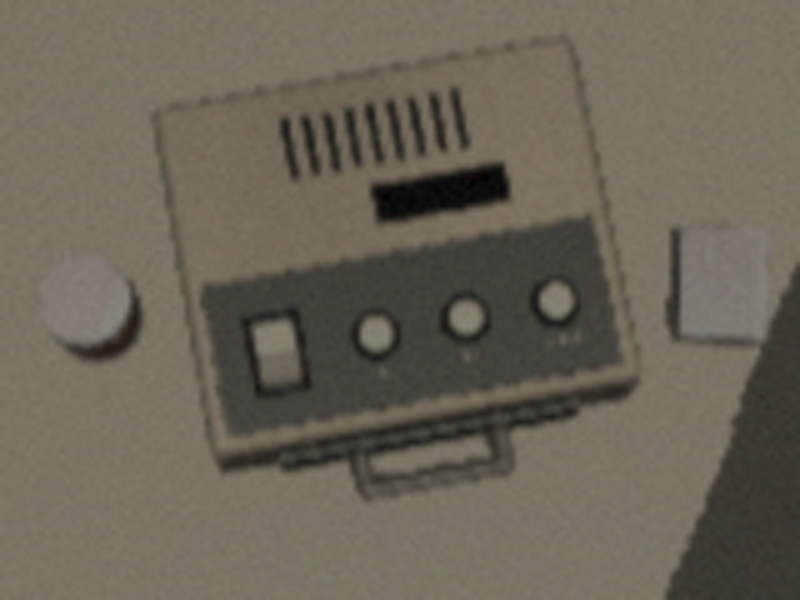

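View pics/side11.png

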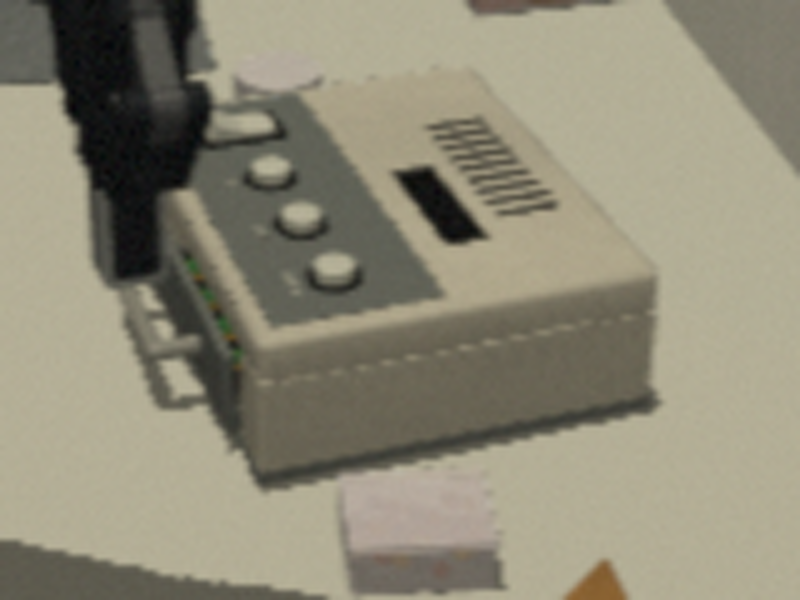

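The lamp, jar and box are at their starting pixels, the rocker is on, and all three keys are up. I'll make one last check of the tray with the whole handle visible, and of lamp drift.

```bash
python3 - <<'E'
from h import *
def L(p,z):
    q=ray("top",200+(p[0]+.5)/5-.5,140+(p[1]+.5)/5-.5,z); d=q[:2]-O; return np.round([d@XL,d@YL],4)
print("before bar",L((380,553),.034),L((520,532),.034),"plate",L((292,522),.056),L((590,471),.056))
print("after bar",L((366,490),.034),L((507,465),.034),"plate",L((284,464),.056),L((576,409),.056))
A=[cv2.cvtColor(cv2.imread(f"pics/{n}"),cv2.COLOR_BGR2GRAY) for n in("top0.png","top11r.png")]
for nm,(r0,r1,c0,c1) in dict(lamp=(150,188,230,322),jar=(188,214,205,230),box=(183,212,332,350),carton=(172,238,380,470),pliers=(238,292,98,135)).items():
    p,_=cv2.phaseCorrelate(np.float32(A[0][r0:r1,c0:c1]),np.float32(A[1][r0:r1,c0:c1]));print(nm,np.round(p,2))
# row profile perpendicular through the bar/plate: image along lamp x at y=0.0
im=cv2.imread("pics/top11r.png")
ts=np.arange(-.145,-.088,.0015)
g=cv2.GaussianBlur(A[1],(1,1),0).astype(np.float32)
ys=np.linspace(-.025,.025,40)
print("bar profile (z=.034)")
for im,lab,t0 in((A[0],"before",-.038),(A[1],"after",0)):
    out=[]
    for x in ts+t0:
        P=proj("top",[W(x,y,.034) for y in ys]).astype(np.float32)
        out.append(cv2.remap(im.astype(np.float32),P[:,0],P[:,1],1).mean())
    print(lab,[(round((t+t0)*1e3,1),int(o)) for t,o in zip(ts,out)])
E
```

```text
before bar [-0.1655  0.0374] [-0.1685 -0.0422] plate [-0.1412  0.0822] [-0.1438 -0.0853]
after bar [-0.1292  0.0386] [-0.13   -0.0423] plate [-0.1087  0.0809] [-0.1084 -0.0845]
lamp [0.02 0.03]
jar [0.53 0.36]
box [-0.09 -0.04]
carton [ 0.1  -0.04]
pliers [ 0.05 -0.02]
bar profile (z=.034)
before [(np.float64(-183.0), 106), (np.float64(-181.5), 106), (np.float64(-180.0), 105), (np.float64(-178.5), 105), (np.float64(-177.0), 105), (np.float64(-175.5), 103), (np.float64(-174.0), 98), (np.float64(-172.5), 89), (np.float64(-171.0), 79), (np.float64(-169.5), 74), (np.float64(-168.0), 74), (np.float64(-166.5), 73), (np.float64(-165.0), 69), (np.float64(-163.5), 61), (np.float64(-162.0), 56), (np.float64(-160.5), 61), (np.float64(-159.0), 73), (np.float64(-157.5), 87), (np.float64(-156.0), 98), (np.float64(-154.5), 104), (np.float64(-153.0), 105), (np.float64(-151.5), 104), (np.float64(-150.0), 101), (np.float64(-148.5), 91), (np.float64(-147.0), 75), (np.float64(-145.5), 58), (np.float64(-144.0), 48), (np.float64(-142.5), 50), (np.float64(-141.0), 55), (np.float64(-139.5), 56), (np.float64
[... 499 characters left out ...]
p.float64(-128.5), 79), (np.float64(-127.0), 72), (np.float64(-125.5), 67), (np.float64(-124.0), 75), (np.float64(-122.5), 89), (np.float64(-121.0), 103), (np.float64(-119.5), 112), (np.float64(-118.0), 115), (np.float64(-116.5), 116), (np.float64(-115.0), 115), (np.float64(-113.5), 110), (np.float64(-112.0), 97), (np.float64(-110.5), 78), (np.float64(-109.0), 57), (np.float64(-107.5), 43), (np.float64(-106.0), 46), (np.float64(-104.5), 56), (np.float64(-103.0), 61), (np.float64(-101.5), 58), (np.float64(-100.0), 49), (np.float64(-98.5), 44), (np.float64(-97.0), 51), (np.float64(-95.5), 65), (np.float64(-94.0), 81), (np.float64(-92.5), 94), (np.float64(-91.0), 102), (np.float64(-89.5), 105)]
```

The bar is 128.5 mm from the lamp's centre, so slide is about 0.5 mm. Nothing has moved: the jar's 0.5 px is low-texture noise, since the gripper stayed above and clear of it.

```bash
python3 - <<'E'
from plant import bot
print(bot.read_state()["t"]); print(bot.hand_in())
E
```

```text
16.05
the job is handed in; nothing more can be done
None
```

The lamp is started and the job is handed in at t = 16.05 s, with the arm standing clear.

- **Tray:** I pushed it home, first by its handle bar and then by its front plate. Both pushes ended on a hard stop at about 10 N, or about 13 N with the upward push on the tool. The last top view gave a slide of about 0.5 mm, within the 3 mm limit. The plate still looks slightly proud, with pendants visible over it. I took that as the camera looking into the tray opening from above.
- **Rocker:** I pressed the raised half down level, to 89.1 mm at 8.6 N. The pictures show the front half now raised, so it is on.
- **Medium key:** I pressed it to 88.1 mm at 9 N, so it bottomed out, then let it up. In the last pictures all three keys are up, and I never touched the other two.
- **Surroundings:** The lamp, bead box, carton and pliers shifted by 0.1 px or less between the first and last top views.
- **Disagreements:** The jar check read 0.5 px, which I put down to noise because nothing came near it. The two cameras differed by up to about 4 mm, so I used their average. I did not explain the upward force (6–8 N) during the tray pushes.

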